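Move the temperature logger from charger to reader dock

TASK

In this food store's checking corner the white temperature logger is charged: swing up the charger dock's clamp and take the logger out, then lay it gently (not dropped) in the bay of the reader dock, the one with the readout console behind its hinge, nose towards the hinge and flat on the bay's floor with that dock's clamp swung well up out of the way. Then swing the reader's clamp down until it is fully shut over the logger and let go. The charger's clamp may stay open; do not push away or tip any of the things standing around.

Things in the scene. Friction and masses are not known exactly. Their poses are not given: they have to be found in the camera images.
- charger: Fixed dock, grey base 110 x 120 x 30 high (mm). Origin under the bay's centre, at table height, +z up. Local -x is its front, with the clamp's handle bar; +x the hinge end. Yaw within 0.45 rad of zero, on the left or right of the table. Ribbed flanks, nothing behind the hinge.
- reader: Fixed dock, grey base 110 x 120 x 30 high (mm). Origin under the bay's centre, at table height, +z up. Local -x is its front, with the clamp's handle bar; +x the hinge end. Yaw within 0.45 rad of zero, on the left or right of the table. Has a readout console (50 x 90, 40 high, dark screen on top) behind its hinge, local x 60 to 110.
- charger_bay (a point): Centre of the charger dock's bay floor, 30 mm above the table; axes as the dock's. Low guides 6 mm high hold the logger with 3 mm play each way: end stops at x -38 and +38, side guides at the tail (y +-25, x -37 to -23) and at the nose (y +-17, x 27 to 38), so it fits only nose to hinge. The flanks between are open for fingers.
- reader_bay (a point): Centre of the reader dock's bay floor, 30 mm above the table; axes as the dock's. The same bay and guides as the charger's. The logger is seated when its origin is here with the same yaw as the dock.
- charger_clamp (a joint): Hinge angle of the charger's clamp, rad: 0 shut, level over the bay; grows as the bar rises and swings over to the hinge end; 1.57 upright, stop at 2.0. Starts at 0 to 0.2. Stiff hinge (0.09 N m): stays where left. 80 g steel U: two arms 10 mm thick at y +-42, with a pressing plate (24 x 84 x 6) across them 50 mm from the hinge, 1.5 mm above a seated logger when shut.
- reader_clamp (a joint): Hinge angle of the reader's clamp, made as the charger's. Starts anywhere from 0.1 to 1.9.
- charger_hinge (a point): On the charger clamp's hinge axis (along the dock's y), midway: local x 50, 60 mm above the table. Its two posts, 14 x 10, top 68 mm above the table, stand at local y +-53.
- reader_hinge (a point): The same point on the reader.
- charger_bar (a point): Centre of the charger clamp's handle bar: round, 10 mm thick, along the dock's y, 74 mm free between the arms, 140 mm from the hinge axis. Shut, it is 60 mm above the table and 40 mm in front of the base. The bar can turn between finger pads.
- reader_bar (a point): Centre of the reader clamp's handle bar, made as the charger's.
- logger: White flat data logger, 90 g; origin at the centre of its underside, +z up, +x to its nose. Overall 70 x 44 x 26 high: main body x -35 to 21, 44 wide, 26 high; then a narrower nose x 21 to 35, 28 wide, 16 high. Starts seated in the charger's bay under the clamp, nose towards the hinge. Seated, its origin lies at local (0, 0, 30) of the dock with the two yaws equal.
- logger_nose (a point): Tip of the logger's nose, 35 mm from its origin along its x, 8 mm above its underside.
- jar: Bystander: jar with lid, 56 dia x 80 high, between the docks at the front. Origin under its centre, as for all the bystanders.
- bottle: Bystander: tall bottle, 54 dia x 170 high, between the docks at the back.
- tin: Bystander: tin can, 60 dia x 75 high, at the left.
- carton: Bystander: cardboard box 50 x 60 x 80 high, at the right.
- bowl: Bystander: small blue bowl, 100 dia x 45 high, at the back left.
- weight: Bystander: brass scale weight, 36 dia x 48 high, at the back right.
- timer: Bystander: round table timer, 52 dia x 32 high, between the docks in the middle.

How it is judged:
By the outcome, as a careful person would: the job done as asked, in the order asked, and still so for the second after the job is handed in, with the robot touching nothing.
It also fails if it takes over 72 s, if anything falls off the work surface, if the arm or the gripper's body presses on something with over 40 N, if the wrist force passes 120 N, or if a joint passes its speed limit or range.

ROBOT

A 6-joint arm with a two-finger parallel gripper is mounted at the origin on the work surface. World frame = base frame: x ahead of the robot, y to its left, z up, the work surface at z = 0. Lengths are in m, angles in rad, forces in N, time in s.
With the tool pointing down it reaches from about 0.425 to 0.95 m from the base axis. Payload 3.5 kg.
Tool frame: the origin (TCP) lies at the very end of the fingers, on their centre line; the grasp point (between the pads) lies 19 mm behind it; x points along the fingers, z is the direction in which the jaws open and shut, and the axes are right-handed (so a half turn about x gives the same grasp; the last joint's range is limited). The gripper opens to 85 mm and grips with 20 to 120 N. Pads are 22 mm wide; open, the fingers measure 114 mm over their backs; the gripper's body (76 mm by 85 mm) begins 54 mm behind the grasp point. The pads swing forward as they close: fully open they stand 13 mm farther back than shut.
Start: joints at [-1.284, 0.286, 1.577, -0, 1.279, -0.15], TCP at [0.286, -0.612, 0.231] pointing down, gripper open.
Joint ranges: [-2.77, 2.77], [-0.9, 2.22], [0.21, 2.48], [-1.53, 4.67], [0.24, 2.81], [-2.84, 2.84]. Speed limits (rad/s): [2.79, 2.79, 3.14, 3.14, 3.14, 3.14].

INTERFACE

Orientations are given as a unit quaternion [x, y, z, w].
In Python, from plant import ctrl, cams gives the robot as it stands.
- The arm moves only by the tool play_rows, never from a script. Its argument "rows" is a list of rows, each a list of 3 entries, a list of its own where there are three numbers: the opening in per cent of the stroke, from 0 (shut) to 100 (fully open), then the shift along the tool's x, y, z in units of 0.3 m (1.0 is 0.3 m), then the turn, a rotation vector about the tool's x, y, z in units of pi/2 rad (1.0 is pi/2 rad). A call has 1 to 10 rows; each row is the pose to reach, as a shift and turn from the pose commanded when the call began, along the tool's axes at that moment; what a row does not reach only later rows make up. A row lasts 1/12 s, in which the tool goes at most 41.7 mm and 7.16 degrees, less where a joint would pass 70% of its speed; a pose out of reach is approached as far as the arm can. A call with a number of a shift or a turn outside -1 to 1 is refused whole. A call with a gripper value outside its range is refused whole. The fingers move at their own pace and stop on an object; "force" is the grip in N (left out, the last holds). Time passes only in rows, so rows that repeat a pose let the fingers close. It gives the time, the measured TCP pose, the force and the opening at its end, in the units of the state.
- ctrl.get_state(): the state, without advancing time (a new reading comes with each control period).
- cams.read_camera(name): name is "side" or "top"; returns a dict with "color" (384x512x3 uint8, red, green, blue), "fx", "fy", "cx", "cy" (pixels), "k1" (the pictures are not rectified: a ray, as slopes to the right and down, at radius r is drawn at 1 + k1 r^2 times it, then the intrinsics apply), "view" (4x4, takes a point from world to camera coordinates). Camera axes: x right, y down, z forward; pixel columns grow to the right and rows downward; lengths in m; the calibration is good to about 2 mm. A picture is of the moment at which its call begins. There is no depth.
- ctrl.sign_off(): hands the job in, once; it reports no verdict.
The state is a dict: "time": time; "qpos": joint angles; "dq": joint speeds; "joint_efforts": joint torques, N m; "eef_pos": TCP position; "tcp_rot": TCP orientation; "contact_force": force on the tool from outside, world axes, zero at the start; "wrist_torque": the same for the moment, N m; "opening": opening from 0.0 (shut) to 1.0 (fully open).
Only numpy, scipy, OpenCV 4.12 (cv2) and the standard library are available. Lean on these libraries where they do the work, as an engineer would, in place of code of your own. Each camera call takes 0.05 s, during which the arm holds its last target. There are 200 camera calls.

## Working session

There is one attempt and no reset: what is moved stays moved. The work goes in short steps, Python scripts to look and compute and a tool call to move; the robot and the scene stay as the last step left them, time stands still between calls to the robot, and variables do not carry over. Pictures are saved under pics/ and viewed, about 8 in all and at most 12, crops included, and the job is handed in when it is done.

Besides the shell and the picture viewer there is one more tool, called after ">>>" as name([rows], argument=value, ...), one row to a line, values as JSON. play_rows: Moves the arm, as the interface text tells. Shifts and turns lie within -1 to 1; 1 stands for 0.3 m of shift or pi/2 rad of turn. Its arguments: {"type":"object","properties":{"rows":{"type":"array"},"force":{"type":"number"}},"required":["rows"]}

```bash
ls; mkdir -p pics
python3 - <<'E'
from plant import ctrl,cams
import cv2
print(ctrl.get_state())
for n in("top","side"):
    c=cams.read_camera(n);cv2.imwrite(f"pics/{n}0.png",c["color"][:,:,::-1])
    print(n,c["fx"],c["fy"],c["cx"],c["cy"],c["k1"],c["view"])
E
```

```text
pics
{'time': 0.0, 'qpos': array([-1.28396652e+00,  2.87187895e-01,  1.57817952e+00,  1.55837803e-05,
        1.27856830e+00, -1.50017919e-01]), 'dq': array([-0.00099311, -0.00154296, -0.00023224,  0.00120077,  0.00152656,
       -0.0003023 ]), 'joint_efforts': array([ 4.19220614e-04, -4.05979049e+01, -2.92623943e+01, -1.18800067e-04,
        5.88705981e-03, -7.61461934e-06]), 'eef_pos': array([ 0.28541592, -0.61097125,  0.22993097]), 'tcp_rot': array([ 0.38032391,  0.5970854 , -0.37922725,  0.59584347]), 'contact_force': array([-0.1657631 ,  0.04634545,  0.34473166]), 'wrist_torque': array([ 0.00492019, -0.04081861,  0.03793604]), 'opening': 0.9995601615544858}
top 362.63409365219934 362.63409365219934 255.04562213677374 187.03997259683743 -0.0341239778313542 [[ 0.00890141 -0.99985882  0.01425126  0.01155845]
 [-0.99857149 -0.00963903 -0.05255535  0.56990015]
 [ 0.0526853  -0.01376308 -0.99851632  0.9930827 ]
 [ 0.          0.          0.          1.        ]]
side 385.91653493498904 385.91653493498904 256.6072933615495 189.6092894456463 -0.07329372803663178 [[-0.72912507 -0.68429757  0.01065214  0.41797495]
 [-0.50948476  0.53233674 -0.67604946  0.3281749 ]
 [ 0.45694848 -0.49835171 -0.73677925  0.84806356]
 [ 0.          0.          0.          1.        ]]
```

View pics/top0.png

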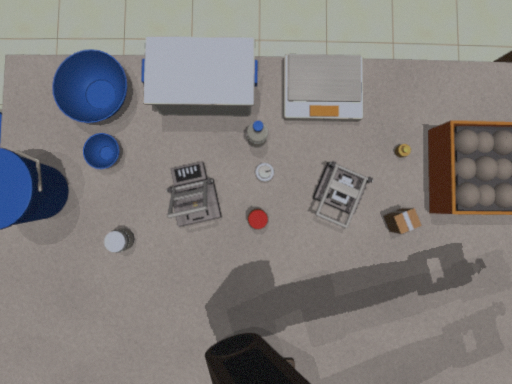

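View pics/side0.png

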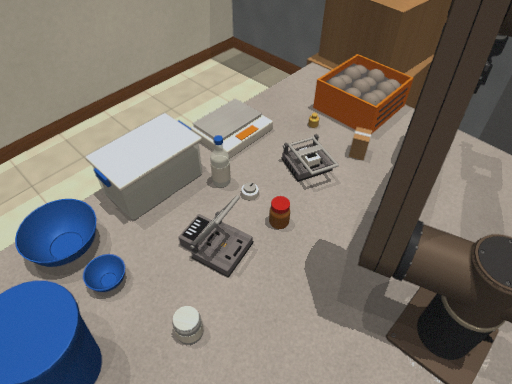

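```bash
cat > h.py <<'E'
import numpy as np,cv2
from plant import ctrl,cams
def cam(n):
    c=cams.read_camera(n);c["K"]=np.array([[c["fx"],0,c["cx"]],[0,c["fy"],c["cy"]],[0,0,1]]);c["D"]=np.array([c["k1"],0,0,0.]);c["view"]=np.array(c["view"]);return c
def proj(c,P):
    P=np.atleast_2d(np.asarray(P,float));V=c["view"]
    return cv2.projectPoints(P,cv2.Rodrigues(V[:3,:3])[0],V[:3,3],c["K"],c["D"])[0].reshape(-1,2)
def ray(c,uv):
    uv=np.atleast_2d(np.asarray(uv,float))[:,None]
    s=cv2.undistortPoints(uv,c["K"],c["D"])[:,0];R=c["view"][:3,:3]
    d=np.c_[s,np.ones(len(s))]@R
    return -R.T@c["view"][:3,3],d
def plane(c,uv,z):
    o,d=ray(c,uv);return o+d*((z-o[2])/d[:,2])[:,None]
def tri(c1,p1,c2,p2):
    o1,d1=ray(c1,p1);o2,d2=ray(c2,p2);out=[]
    for a,b in zip(d1,d2):
        s=np.linalg.lstsq(np.c_[a,-b],o2-o1,rcond=None)[0]
        p,q=o1+s[0]*a,o2+s[1]*b;out.append(np.r_[(p+q)/2,np.linalg.norm(p-q)])
    return np.array(out)
def crop(c,u,v,w,h,k):
    # label ticks every 10 px
    im=np.ascontiguousarray(c["color"][v:v+h,u:u+w,::-1]);im=cv2.resize(im,None,fx=k,fy=k,interpolation=cv2.INTER_CUBIC)
    for x in range((-u)%10,w,10):
        cv2.line(im,(x*k,0),(x*k,6),(0,0,255),1);cv2.putText(im,str(u+x),(x*k,16),0,.35,(0,0,255),1)
    for y in range((-v)%10,h,10):
        cv2.line(im,(0,y*k),(6,y*k),(0,0,255),1);cv2.putText(im,str(v+y),(8,y*k+4),0,.35,(0,0,255),1)
    return im
E
python3 - <<'E'
from h import *
t=cam("top");s=cam("side")
a=np.vstack([np.hstack([crop(t,160,155,80,75,5)[:300],crop(t,305,155,80,60,5)[:, :400]])[:300],np.hstack([crop(s,175,185,80,100,4)[:,:320],crop(s,270,130,80,75,6)[:400]])[:300] if 0 else np.hstack([crop(s,175,187,80,60,5)[:300],crop(s,270,130,80,60,5)])])
cv2.imwrite("pics/c1.png",a);print(a.shape)
E
```

```text
(600, 800, 3)
```

View pics/c1.png

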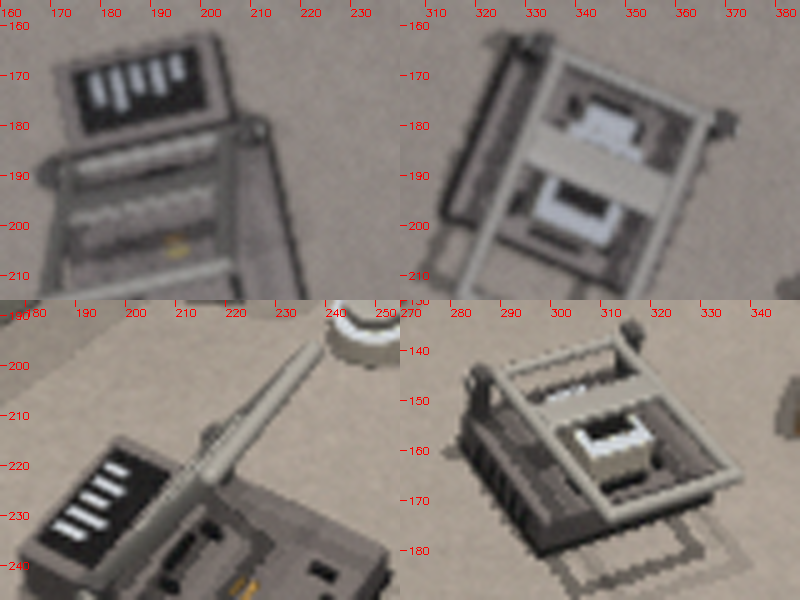

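Run:
```python
from h import *
t=cam("top");s=cam("side")
def dock(l,r):
    P=plane(t,[l,r],.068);m=P.mean(0);d=P[0]-P[1];yaw=np.arctan2(-d[0],d[1]);L=np.hypot(d[0],d[1])
    o=m-50e-3*np.array([np.cos(yaw),np.sin(yaw),0]);o[2]=0;return o,yaw,L
D={"ch":dock((331,164),(369.4,180)),"rd":dock((169,189.4),(211,181))}
loc=[]
for n,(o,y,L) in D.items():
    print(n,o,y,"post span",L)
    R=np.array([[np.cos(y),-np.sin(y),0],[np.sin(y),np.cos(y),0],[0,0,1]])
    C=np.array([[sx*.055,sy*.06,.03] for sx in(-1,1) for sy in (-1,1)]+[[.05,.053,.068],[.05,-.053,.068],[0,0,.03],[-.038,0,.03]])
    loc.append(o+C@R.T)
ims=[]
for c,(us) in ((t,[(150,152),(303,152)]),(s,[(170,187),(268,118)])):
    for (u,v),P in zip(us,loc):
        im=crop(c,u,v,100,75,4)
        for p in proj(c,P): cv2.circle(im,tuple(int(q) for q in ((p-[u,v]+.5)*4)),2,(0,255,0),-1)
        ims.append(im)
cv2.imwrite("pics/c2.png",np.vstack([np.hstack(ims[:2]),np.hstack(ims[2:])]))
```

```text
ch [ 0.56303849 -0.21603035  0.        ] -0.3845078185555929 post span 0.11068518392811329
rd [0.521245   0.17835723 0.        ] 0.20776145471515203 post span 0.11244583246338959
```

View pics/c2.png

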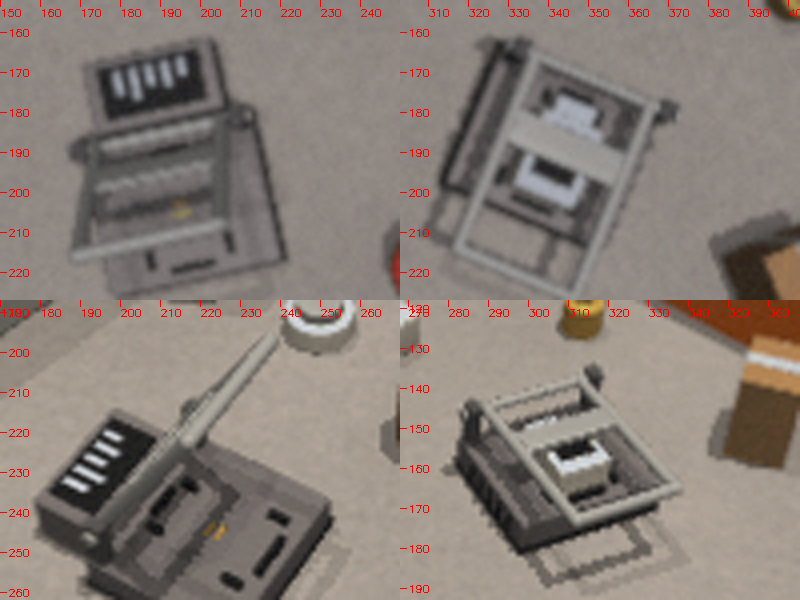

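Run:
```python
from h import *
t=cam("top");s=cam("side")
print(proj(t,[[.563,-.216,0]]),proj(s,[[.563,-.216,0]]))
# bars, two views (px read by eye)
# charger bar ends top/side ; reader bar
print("ch bar L/R", tri(t,[(316,213.5),(345,225)],s,[(315,183.5),(336.5,176)]))
print("rd bar mid", tri(t,[(188.5,212)],s,[(232,203)]))
# base front corners z=.03 by top
print("rd front corners",plane(t,[(178.5,226.5),(221.2,217)],.03), "rear right?",plane(t,[(213,179)],.03))
print("ch left rear/front", plane(t,[(325,162),(311.5,200)],.03))
print("ch bar-plane", plane(t,[(316,213.5),(345,225)],.06))
print(plane(t,[(258,218)],.08),plane(t,[(264.5,172.5)],.03),plane(t,[(258,127)],.17))
```

```text
[[337.11362205 190.49380704]] [[305.94009262 166.21147546]]
ch bar L/R [[ 0.4927922  -0.15678262  0.01722423  0.0127551 ]
 [ 0.46471621 -0.23683631  0.00985088  0.00380515]]
rd bar mid [[0.49913884 0.16682626 0.19766934 0.00794207]]
rd front corners [[0.45950971 0.22426779 0.03      ]
 [0.48636384 0.10852301 0.03      ]] rear right? [[0.5899029  0.13237249 0.03      ]]
ch left rear/front [[ 0.64002678 -0.17538265  0.03      ]
 [ 0.53489123 -0.13802841  0.03      ]]
ch bar-plane [[ 0.49862334 -0.14496015  0.06      ]
 [ 0.46872096 -0.22240563  0.06      ]]
[[0.48613908 0.00937782 0.08      ]] [[ 0.60918779 -0.00854452  0.03      ]] [[0.70440914 0.0132381  0.17      ]]
```

```bash
cat >> h.py <<'E'
from scipy.spatial.transform import Rotation as Ro
def Rdown(a,tilt=0): # jaw axis at world angle a, tool down
    x=np.array([0,0,-1.]);z=np.array([np.cos(a),np.sin(a),0]);y=np.cross(z,x)
    return np.c_[x,y,z]
def rel(p,a=None,R=None,s=None):
    s=s or ctrl.get_state();R0=Ro.from_quat(s["tcp_rot"])
    sh=R0.inv().apply(np.asarray(p)-s["eef_pos"])/.3
    if R is None:
        c=[Rdown(a),Rdown(a+np.pi)];R=min(c,key=lambda r:(R0.inv()*Ro.from_matrix(r)).magnitude())
    tr=(R0.inv()*Ro.from_matrix(R)).as_rotvec()/(np.pi/2)
    return np.round(sh,4).tolist(),np.round(tr,4).tolist()
def loc(d,x,y,z):
    ox,oy,w=d;c,s=np.cos(w),np.sin(w);return np.array([ox+c*x-s*y,oy+s*x+c*y,z])
CH=(.5645,-.2145,-.365);RD=(.524,.1786,.218)
E
python3 - <<'E'
from h import *
t=cam("top");s=cam("side")
B=[(318,213.5),(346.7,225.5)]
print("tri",tri(t,B,s,[(311.75,173.5),(338,165.5)]))
for z in(.06,.075,.09):
    P=plane(t,B,z);m=P.mean(0);d=P[0]-P[1];y=np.arctan2(-d[0],d[1]);h=loc(CH,.05,0,.06);print(z,m,y,np.hypot(*d[:2]),"to hinge",np.linalg.norm(m-h))
for th in(1.0,1.2,1.3,1.4,1.5,1.7): 
    b=loc(RD,.05-.14*np.cos(th),0,.06+.14*np.sin(th));print(th,b,proj(t,b),proj(s,b))
st=ctrl.get_state();print(Ro.from_quat(st["tcp_rot"]).as_matrix().round(3))
print(rel(loc(CH,-.09,0,.2),CH[2]))
E
```

```text
tri [[ 0.49846469 -0.15050915  0.05970672  0.00050046]
 [ 0.46499867 -0.22909964  0.05921877  0.00602122]]
0.06 [ 0.48304537 -0.18862382  0.06      ] -0.38694610874805013 0.08278186847286101 to hinge 0.135413998603436
0.075 [ 0.48356988 -0.18520158  0.075     ] -0.38694610874805024 0.08149027977842128 to hinge 0.1368895987866643
0.09 [ 0.48409438 -0.18177934  0.09      ] -0.3869461087480502 0.08019869108398159 to hinge 0.14005194446143102
1.0 [0.49896458 0.17305415 0.17780594] [[188.39373745 213.19911501]] [[228.60244997 210.21240631]]
1.2 [0.52328719 0.1784421  0.19048547] [[185.28889493 202.62375984]] [[219.0097977  202.09682916]]
1.3 [0.53625313 0.18131432 0.19489815] [[183.788207   196.89181145]] [[213.96676726 198.45964869]]
1.4 [0.54958439 0.18426746 0.19796296] [[182.35301189 190.97079842]] [[208.85358214 195.17083255]]
1.5 [0.56314778 0.18727203 0.1996493 ] [[181.00561042 184.94845007]] [[203.74181499 192.2730616 ]]
1.7 [0.5904279  0.19331513 0.19883307] [[178.65482254 172.96310493]] [[193.79960845 187.78196408]]
[[ 0.     0.906  0.423]
 [ 0.     0.423 -0.906]
 [-1.     0.    -0.   ]]
([0.1044, 1.1937, -1.0216], [-0.4896, -0.0, -0.0])
```

```bash
sed -i 's/^CH=.*;/CH=(.5645,-.218,-.375);/' h.py
python3 - <<'E'
from h import *
st=ctrl.get_state();p=np.array([.4825,-.1885,.15])
print(rel((p+st["eef_pos"])/2,CH[2]))
E
```

```text
([0.1355, 0.5957, -0.5001], [-0.4832, -0.0, -0.0])
```

>>> play_rows([
  [60,[0.03,0.12,-0.1],[-0.08,0,0]],
  [60,[0.06,0.24,-0.2],[-0.16,0,0]],
  [60,[0.09,0.36,-0.3],[-0.24,0,0]],
  [60,[0.11,0.48,-0.4],[-0.32,0,0]],
  [60,[0.13,0.6,-0.5],[-0.4,0,0]],
  [60,[0.135,0.72,-0.6],[-0.483,0,0]],
  [60,[0.135,0.84,-0.7],[-0.483,0,0]],
  [60,[0.135,0.96,-0.8],[-0.483,0,0]],
], force=40)

```text
time: 1.17
eef_pos: [0.4263, -0.3108, 0.1913]
tcp_rot: [0.132, 0.695, -0.132, 0.695]
contact_force: [1.1, -0.4, -0.5]
opening: 0.601
```

Run:
```python
from h import *
for z in(.15,.041): print(rel([.4825,-.1885,z],CH[2]))
```

```text
([0.1377, 0.448, 0.0248], [-0.0001, 0.0001, -0.0])
([0.501, 0.448, 0.0247], [-0.0001, 0.0001, -0.0])
```

>>> play_rows([
  [60,[0.05,0.11,0.006],[0,0,0]],
  [60,[0.09,0.23,0.012],[0,0,0]],
  [60,[0.138,0.34,0.018],[0,0,0]],
  [60,[0.138,0.448,0.025],[0,0,0]],
  [60,[0.138,0.448,0.025],[0,0,0]],
  [60,[0.138,0.448,0.025],[0,0,0]],
  [60,[0.23,0.448,0.025],[0,0,0]],
  [60,[0.32,0.448,0.025],[0,0,0]],
  [60,[0.41,0.448,0.025],[0,0,0]],
  [60,[0.5,0.448,0.025],[0,0,0]],
])

```text
time: 2.0
eef_pos: [0.4825, -0.1923, 0.0413]
tcp_rot: [0.132, 0.694, -0.133, 0.695]
contact_force: [0.1, -0.5, -0.3]
opening: 0.6
```

>>> play_rows([
  [60,[0,0,0],[0,0,0]],
  [0,[0,0,0],[0,0,0]],
  [0,[0,0,0],[0,0,0]],
  [0,[0,0,0],[0,0,0]],
  [0,[0,0,0],[0,0,0]],
  [0,[0,0,0],[0,0,0]],
  [0,[0,0,0],[0,0,0]],
], force=40)

```text
time: 2.58
eef_pos: [0.4787, -0.1899, 0.0415]
tcp_rot: [0.132, 0.698, -0.131, 0.691]
contact_force: [-10.0, -0.2, 0.8]
opening: 0.101
```

>>> play_rows([
  [0,[-0.07,0,-0.008],[0,0,0]],
  [0,[-0.138,0,0.008],[0,0,0]],
  [0,[-0.203,0,0.034],[0,0,0]],
  [0,[-0.263,0,0.069],[0,0,0]],
  [0,[-0.318,0,0.112],[0,0,0]],
  [0,[-0.366,0,0.164],[0,0,0]],
  [0,[-0.405,0,0.222],[0,0,0]],
  [0,[-0.435,0,0.285],[0,0,0]],
  [0,[-0.455,0,0.352],[0,0,0]],
  [0,[-0.465,0,0.421],[0,0,0]],
])

```text
time: 3.42
eef_pos: [0.5987, -0.2399, 0.1821]
tcp_rot: [0.13, 0.696, -0.134, 0.694]
contact_force: [-3.6, -7.7, -8.6]
opening: 0.098
```

>>> play_rows([
  [0,[0.001,0,0.055],[0,0,0]],
  [0,[0.008,0,0.11],[0,0,0]],
  [0,[0.018,0,0.16],[0,0,0]],
  [0,[0.018,0,0.16],[0,0,0]],
  [50,[0.018,0,0.16],[0,0,0]],
  [50,[0.018,0,0.16],[0,0,0]],
  [50,[0.018,0,0.16],[0,0,0]],
  [50,[-0.08,0,0.16],[0,0,0]],
  [50,[-0.18,0,0.16],[0,0,0]],
  [50,[-0.18,0,0.16],[0,0,0]],
])

```text
time: 4.25
eef_pos: [0.6473, -0.2553, 0.244]
tcp_rot: [0.13, 0.69, -0.133, 0.699]
contact_force: [1.1, -0.3, 1.7]
opening: 0.497
```

Run:
```python
from h import *
b=loc(RD,.05-.14*np.cos(1.02),0,.06+.14*np.sin(1.02));print(b)
print(rel([.60,0,.30],RD[2]))
```

```text
[0.50127955 0.17356696 0.17929512]
([-0.194, 0.7341, -0.4556], [-0.3772, 0.008, 0.0035])
```

Run:
```python
from h import *
print(rel([.55,0,.29],RD[2]))
```

```text
([-0.1627, 0.6732, -0.6112], [-0.3772, 0.008, 0.0035])
```

>>> play_rows([
  [60,[-0.08,0.08,-0.07],[-0.05,0,0]],
  [60,[-0.16,0.16,-0.14],[-0.12,0,0]],
  [60,[-0.163,0.26,-0.23],[-0.19,0,0]],
  [60,[-0.163,0.36,-0.32],[-0.26,0,0]],
  [60,[-0.163,0.46,-0.41],[-0.32,0,0]],
  [60,[-0.163,0.56,-0.5],[-0.377,0.008,0.0035]],
  [60,[-0.163,0.673,-0.611],[-0.377,0.008,0.0035]],
  [60,[-0.163,0.673,-0.611],[-0.377,0.008,0.0035]],
])

```text
time: 4.92
eef_pos: [0.5456, 0.0061, 0.2848]
tcp_rot: [-0.075, 0.706, 0.082, 0.699]
contact_force: [0.1, 0.3, 0.1]
opening: 0.599
```

Run:
```python
from h import *
for z in(.25,.161): print(rel([.501,.174,z],RD[2]))
```

```text
([0.1226, 0.5774, -0.0205], [0.0027, -0.0056, -0.007])
([0.4193, 0.5742, -0.0179], [0.0027, -0.0056, -0.007])
```

>>> play_rows([
  [60,[0.06,0.12,-0.005],[0,0,0]],
  [60,[0.1,0.24,-0.01],[0.003,-0.006,-0.007]],
  [60,[0.122,0.36,-0.015],[0.003,-0.006,-0.007]],
  [60,[0.122,0.47,-0.02],[0.003,-0.006,-0.007]],
  [60,[0.122,0.577,-0.02],[0.003,-0.006,-0.007]],
  [60,[0.122,0.577,-0.02],[0.003,-0.006,-0.007]],
  [60,[0.22,0.577,-0.02],[0.003,-0.006,-0.007]],
  [60,[0.32,0.575,-0.018],[0.003,-0.006,-0.007]],
  [60,[0.42,0.574,-0.018],[0.003,-0.006,-0.007]],
  [60,[0.42,0.574,-0.018],[0.003,-0.006,-0.007]],
])

```text
time: 5.75
eef_pos: [0.5, 0.1675, 0.1533]
tcp_rot: [-0.076, 0.707, 0.074, 0.699]
contact_force: [-0.4, -0.8, -1.6]
opening: 0.598
```

>>> play_rows([
  [0,[0,0,0],[0,0,0]],
  [0,[0,0,0],[0,0,0]],
  [0,[0,0,0],[0,0,0]],
  [0,[0,0,0],[0,0,0]],
  [0,[0,0,0],[0,0,0]],
  [0,[0,0,0],[0,0,0]],
], force=40)

```text
time: 6.25
eef_pos: [0.5053, 0.1684, 0.1621]
tcp_rot: [-0.076, 0.702, 0.074, 0.704]
contact_force: [-2.1, -1.6, 6.3]
opening: 0.095
```

>>> play_rows([
  [0,[-0.0235,0,0.046],[0,0,0]],
  [0,[-0.047,0,0.111],[0,0,0]],
  [0,[-0.061,0,0.18],[0,0,0]],
  [0,[-0.064,0,0.25],[0,0,0]],
  [0,[-0.057,0,0.319],[0,0,0]],
  [0,[-0.046,0,0.365],[0,0,0]],
  [0,[-0.046,0,0.365],[0,0,0]],
  [50,[-0.046,0,0.365],[0,0,0]],
  [50,[-0.046,0,0.365],[0,0,0]],
  [50,[-0.046,0,0.365],[0,0,0]],
])

```text
time: 7.08
eef_pos: [0.6106, 0.1911, 0.173]
tcp_rot: [-0.076, 0.703, 0.074, 0.703]
contact_force: [-0.3, -0.3, 0.2]
opening: 0.499
```

>>> play_rows([
  [50,[-0.1,0,0],[0,0,0]],
  [50,[-0.2,0,0],[0,0,0]],
  [60,[-0.2,-0.12,-0.08],[0,0,0]],
  [60,[-0.2,-0.24,-0.16],[0,0,0]],
  [60,[-0.2,-0.36,-0.24],[0,0,0]],
  [60,[-0.2,-0.48,-0.32],[0,0,0]],
  [60,[-0.2,-0.55,-0.4],[0,0,0]],
  [60,[-0.2,-0.55,-0.4],[0,0,0]],
])

```text
time: 7.75
eef_pos: [0.5252, 0.0006, 0.233]
tcp_rot: [-0.075, 0.705, 0.071, 0.702]
contact_force: [0.6, -0.2, -0.2]
opening: 0.602
```

Run:
```python
from h import *
t=cam("top");s=cam("side");print(ctrl.get_state()["eef_pos"])
np.savez("c3.npz",t=t["color"],s=s["color"])
ims=[crop(t,150,152,100,75,4),crop(t,295,152,100,75,4),crop(s,170,187,100,75,4),crop(s,268,118,100,75,4)]
cv2.imwrite("pics/c3.png",np.vstack([np.hstack(ims[:2]),np.hstack(ims[2:])]))
```

```text
[0.52758853 0.00386939 0.2336904 ]
```

View pics/c3.png

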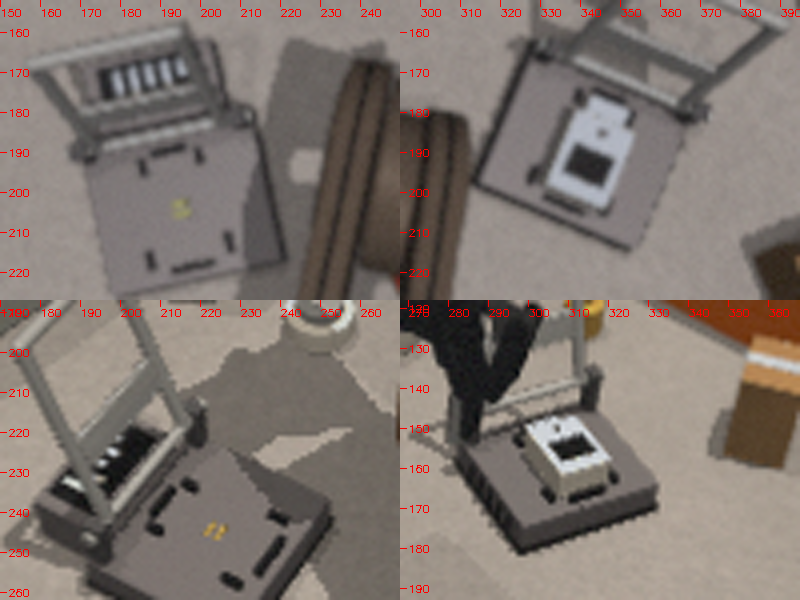

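```bash
cat > m.py <<'E'
from h import *
def blobs(c,box,f,k=6):
    u,v,w,h=box;im=cv2.resize(c["color"][v:v+h,u:u+w],None,fx=k,fy=k,interpolation=cv2.INTER_CUBIC).astype(int)
    m=f(im).astype(np.uint8);n,l,st,ce=cv2.connectedComponentsWithStats(m)
    return [(st[i][4]/k/k,(ce[i]+.5)/k-.5+[u,v],(l==i)) for i in range(1,n) if st[i][4]>2*k*k]
E
python3 - <<'E'
from m import *
t=cam("top");s=cam("side")
for n,c,box in(("top",t,(172,182,52,42)),("side",s,(196,226,58,44))):
    print(n)
    for a,ce,_ in blobs(c,box,lambda im:im.max(2)<52): print(round(a,1),ce.round(2),plane(c,ce,.034)[0].round(4))
g=cv2.cvtColor(t["color"],cv2.COLOR_RGB2GRAY)
for n,c,box in(("Ltop",t,(325,165,40,45)),("Lside",s,(295,140,32,32))):
    for th in(150,170,190):
        for a,ce,_ in blobs(c,box,lambda im:im.min(2)>th): print(n,th,round(a,1),ce.round(2))
E
```

```text
top
side
50.4 [199.11 229.35] [0.5977 0.1927 0.034 ]
8.4 [216.94 232.98] [0.5557 0.1686 0.034 ]
18.2 [210.16 237.11] [0.5587 0.1894 0.034 ]
11.9 [239.41 240.91] [0.4964 0.1461 0.034 ]
53.7 [244.05 252.8 ] [0.4629 0.1635 0.034 ]
8.8 [208.35 243.78] [0.5468 0.2065 0.034 ]
12.1 [196.28 248.21] [0.5586 0.2363 0.034 ]
23.0 [237.02 250.7 ] [0.4799 0.1711 0.034 ]
12.1 [227.54 256.9 ] [0.4839 0.2    0.034 ]
31.2 [205.38 264.15] [0.5078 0.2514 0.034 ]
Ltop 150 243.8 [343.34 188.6 ]
Ltop 170 113.2 [344.87 184.12]
Ltop 170 36.8 [339.08 198.54]
Ltop 170 2.8 [347.49 197.08]
Lside 150 10.9 [299.23 140.92]
Lside 150 5.5 [318.54 142.96]
Lside 150 7.6 [321.51 140.72]
Lside 150 2.2 [311.02 141.58]
Lside 150 127.6 [309.23 153.32]
Lside 150 2.1 [322.97 150.29]
Lside 170 108.9 [309.13 153.28]
Lside 190 86.4 [308.93 153.27]
```

Run:
```python
from m import *
t=cam("top");s=cam("side")
for th in (70,80):
    for a,ce,_ in blobs(t,(172,185,50,38),lambda im:im.max(2)<th): print(th,round(a,1),ce.round(2),plane(t,ce,.034)[0].round(4))
print("charger dark")
for n,c,box in(("top",t,(322,165,48,48)),("side",s,(290,140,40,42))):
    for a,ce,_ in blobs(c,box,lambda im:im.max(2)<(70 if n=="top" else 52)): print(n,round(a,1),ce.round(2),plane(c,ce,.034)[0].round(4),plane(c,ce,.056)[0].round(4))
print("logger outline")
for n,c,box,z in(("top",t,(325,165,40,45),.056),("side",s,(295,144,32,28),.056)):
    m=max(blobs(c,box,lambda im:im.min(2)>140),key=lambda b:b[0])[2].astype(np.uint8)
    q=cv2.findContours(m,0,2)[0];q=max(q,key=len)[:,0]
    uv=(q+.5)/6-.5+[box[0],box[1]];P=plane(c,uv,z)[:,:2].astype(np.float32)*1000
    r=cv2.minAreaRect(P);print(n,r); a=cv2.approxPolyDP(P.reshape(-1,1,2),3,True)[:,0];print(a.round(1).tolist())
```

```text
70 2.2 [178.8  184.83] [0.5728 0.2248 0.034 ]
70 62.2 [217.3  201.39] [0.5287 0.1194 0.034 ]
70 2.4 [174.59 185.98] [0.5695 0.2362 0.034 ]
70 11.0 [191.67 189.03] [0.5617 0.1896 0.034 ]
70 2.9 [199.27 190.58] [0.5576 0.1688 0.034 ]
70 3.4 [172.5  191.19] [0.5553 0.2417 0.034 ]
70 3.6 [185.13 193.36] [0.5497 0.2072 0.034 ]
70 6.8 [207.2  212.12] [0.4994 0.1463 0.034 ]
70 3.6 [187.19 216.85] [0.486  0.2004 0.034 ]
70 5.7 [196.73 218.42] [0.482  0.1745 0.034 ]
80 14.8 [175.55 185.48] [0.5709 0.2337 0.034 ]
80 106.1 [216.85 203.96] [0.5217 0.1205 0.034 ]
80 15.7 [191.65 189.03] [0.5617 0.1897 0.034 ]
80 5.0 [199.25 190.54] [0.5577 0.1689 0.034 ]
80 5.3 [172.65 191.14] [0.5554 0.2412 0.034 ]
80 5.6 [185.15 193.34] [0.5498 0.2071 0.034 ]
80 10.6 [207.35 212.15] [0.4993 0.1459 0.034 ]
80 6.0 [187.21 216.81] [0.4862 0.2004 0.034 ]
80 12.7 [197.69 218.2 ] [0.4827 0.1719 0.034 ]
charger dark
top 34.4 [326.09 168.84] [ 0.6207 -0.1775  0.034 ] [ 0.6184 -0.1729  0.056 ]
top 8.9 [346.88 175.41] [ 0.6032 -0.2349  0.034 ] [ 0.6013 -0.229   0.056 ]
top 5.8 [339.4  175.79] [ 0.6019 -0.2142  0.034 ] [ 
[... 1006 characters left out ...]
(44.949913024902344, 67.95248413085938), 67.2268295288086)
[[599.7999877929688, -217.39999389648438], [588.0, -205.60000610351562], [542.2000122070312, -187.5], [527.0, -224.8000030517578], [541.2999877929688, -234.3000030517578], [575.7999877929688, -245.6999969482422], [580.7000122070312, -238.0], [591.9000244140625, -240.39999389648438]]
side ((558.3880615234375, -218.29623413085938), (45.07788848876953, 62.536903381347656), 67.12545013427734)
[[575.0999755859375, -246.1999969482422], [577.5999755859375, -238.39999389648438], [585.4000244140625, -234.10000610351562], [593.4000244140625, -211.1999969482422], [539.2999877929688, -186.8000030517578], [523.2999877929688, -226.60000610351562]]
```

```bash
sed -i 's/^CH=.*/CH=(.5643,-.2191,-.393);RD=(.5207,.1803,.229)/' h.py
python3 - <<'E'
from h import *
s=ctrl.get_state();print(s["qpos"].round(3),s["time"])
for k in(1,-1):
    print(k,rel(loc(CH,-.002,0,.2),R=Rdown(CH[2]+k*np.pi/2)))
E
```

```text
[-0.18  -0.04   1.931 -0.002  1.25  -0.392] 8.05
1 ([0.114, -0.7543, -0.0492], [-0.6138, -0.001, 0.0011])
-1 ([0.114, -0.7543, -0.0492], [1.3862, 0.0013, 0.0012])
```

>>> play_rows([
  [100,[0,-0.1,-0.005],[-0.077,0,0]],
  [100,[0,-0.2,-0.01],[-0.154,0,0]],
  [100,[0,-0.3,-0.02],[-0.23,0,0]],
  [100,[0.02,-0.4,-0.03],[-0.307,0,0]],
  [100,[0.04,-0.5,-0.035],[-0.384,0,0]],
  [100,[0.08,-0.6,-0.04],[-0.46,0,0]],
  [100,[0.11,-0.7,-0.045],[-0.537,0,0]],
  [100,[0.114,-0.754,-0.049],[-0.614,-0.001,0.001]],
  [100,[0.114,-0.754,-0.049],[-0.614,-0.001,0.001]],
  [100,[0.114,-0.754,-0.049],[-0.614,-0.001,0.001]],
])

```text
time: 8.88
eef_pos: [0.5623, -0.2188, 0.1993]
tcp_rot: [-0.391, 0.589, 0.392, 0.589]
contact_force: [0.3, -0.4, -0.4]
opening: 1.003
```

Run:
```python
from h import *
for z in(.09,.033): print(rel(loc(CH,-.002,0,z),R=Rdown(CH[2]+np.pi/2)))
```

```text
([0.3643, -0.0002, 0.0016], [-0.0022, 0.0002, -0.0008])
([0.5543, -0.0005, 0.0016], [-0.0022, 0.0002, -0.0008])
```

>>> play_rows([
  [100,[0.1,0,0.0016],[-0.002,0,0]],
  [100,[0.2,0,0.0016],[-0.002,0,0]],
  [100,[0.3,0,0.0016],[-0.002,0,0]],
  [100,[0.38,0,0.0016],[-0.002,0,0]],
  [100,[0.44,0,0.0016],[-0.002,0,0]],
  [100,[0.49,0,0.0016],[-0.002,0,0]],
  [100,[0.53,0,0.0016],[-0.002,0,0]],
  [100,[0.548,0,0.0016],[-0.002,0,0]],
  [100,[0.548,0,0.0016],[-0.002,0,0]],
])

```text
time: 9.63
eef_pos: [0.5616, -0.2173, 0.0345]
tcp_rot: [-0.393, 0.588, 0.394, 0.587]
contact_force: [0.3, 0.8, 0.6]
opening: 0.999
```

>>> play_rows([
  [40,[0,0,0],[0,0,0]],
  [40,[0,0,0],[0,0,0]],
  [40,[0,0,0],[0,0,0]],
  [40,[0,0,0],[0,0,0]],
  [40,[0,0,0],[0,0,0]],
  [40,[0,0,0],[0,0,0]],
], force=30)

```text
time: 10.13
eef_pos: [0.5629, -0.2193, 0.037]
tcp_rot: [-0.394, 0.587, 0.392, 0.588]
contact_force: [-0.3, 0.7, 4.7]
opening: 0.506
```

Run:
```python
from h import *
t=cam("top");s=cam("side")
im=np.hstack([crop(t,295,152,100,75,4),crop(s,268,118,100,75,4)])
cv2.imwrite("pics/c4.png",im);print(ctrl.get_state()["contact_force"],ctrl.get_state()["wrist_torque"])
```

```text
[-0.05454299  1.52208879  5.64909693] [0.10571394 0.01379974 0.0146567 ]
```

View pics/c4.png

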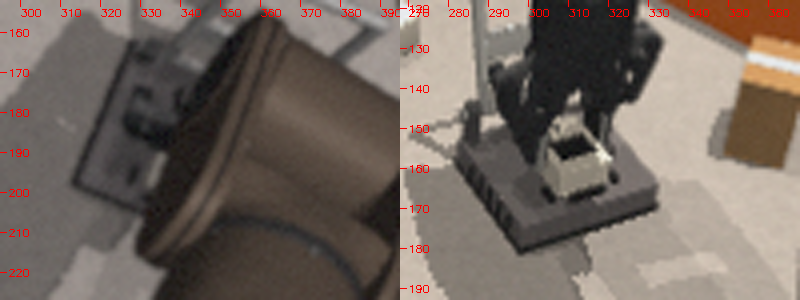

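>>> play_rows([
  [40,[-0.02,0,0],[0,0,0]],
  [40,[-0.05,0,0],[0,0,0]],
  [40,[-0.1,0,0],[0,0,0]],
  [40,[-0.18,0,0],[0,0,0]],
  [40,[-0.26,0,0],[0,0,0]],
  [40,[-0.34,0,0],[0,0,0]],
  [40,[-0.42,0,0],[0,0,0]],
  [40,[-0.42,0,0],[0,0,0]],
], force=40)

```text
time: 10.9
eef_pos: [0.5646, -0.2203, 0.1679]
tcp_rot: [-0.397, 0.586, 0.39, 0.589]
contact_force: [0.2, -0.5, -0.1]
opening: 0.503
```

Run:
```python
from h import *
d=RD[2]-CH[2]
# logger yaw in gripper assumed = dock yaw
s=ctrl.get_state();R0=Ro.from_quat(s["tcp_rot"])
p=loc(RD,-.002,0,.16);m=(p+s["eef_pos"])/2
print(s["contact_force"]);print(rel(m,R=Rdown(RD[2]+np.pi/2)),rel(p,R=Rdown(RD[2]+np.pi/2)))
```

```text
[ 0.20192044 -0.51214202 -0.10528007]
([0.0089, 0.3249, 0.5875], [-0.3947, -0.0031, 0.0058]) ([0.0177, 0.6499, 1.1751], [-0.3947, -0.0031, 0.0058])
```

>>> play_rows([
  [40,[0,0.06,0.11],[-0.04,0,0]],
  [40,[0,0.12,0.21],[-0.09,0,0]],
  [40,[0,0.175,0.32],[-0.15,0,0]],
  [40,[0,0.235,0.42],[-0.21,0,0]],
  [40,[0,0.29,0.53],[-0.27,0,0]],
  [40,[0,0.35,0.63],[-0.33,0,0.003]],
  [40,[0.005,0.41,0.74],[-0.38,0,0.006]],
  [40,[0.01,0.465,0.84],[-0.395,-0.003,0.006]],
  [40,[0.014,0.52,0.94],[-0.395,-0.003,0.006]],
  [40,[0.014,0.55,1.0],[-0.395,-0.003,0.006]],
])

```text
time: 11.73
eef_pos: [0.5218, 0.1243, 0.1558]
tcp_rot: [-0.55, 0.44, 0.559, 0.438]
contact_force: [-0.4, -0.0, -0.8]
opening: 0.508
```

Run:
```python
from h import *
for z in (.16,.07): print(rel(loc(RD,-.002,0,z),R=Rdown(RD[2]+np.pi/2)))
```

```text
([-0.0128, -0.0325, 0.1826], [0.0015, 0.0054, -0.0066])
([0.2871, -0.0356, 0.18], [0.0015, 0.0054, -0.0066])
```

>>> play_rows([
  [40,[-0.013,-0.015,0.08],[0,0,0]],
  [40,[-0.013,-0.0325,0.15],[0.0015,0.005,-0.006]],
  [40,[-0.013,-0.0325,0.183],[0.0015,0.005,-0.006]],
  [40,[-0.013,-0.0325,0.183],[0.0015,0.005,-0.006]],
  [40,[0.06,-0.033,0.182],[0.0015,0.005,-0.006]],
  [40,[0.14,-0.034,0.181],[0.0015,0.005,-0.006]],
  [40,[0.22,-0.035,0.18],[0.0015,0.005,-0.006]],
  [40,[0.287,-0.0356,0.18],[0.0015,0.005,-0.006]],
  [40,[0.287,-0.0356,0.18],[0.0015,0.005,-0.006]],
  [40,[0.287,-0.0356,0.18],[0.0015,0.005,-0.006]],
])

```text
time: 12.57
eef_pos: [0.5199, 0.1756, 0.07]
tcp_rot: [-0.553, 0.441, 0.554, 0.44]
contact_force: [-0.4, 0.1, -0.4]
opening: 0.506
```

Run:
```python
from h import *
for z in (.07,.045,.037): print(rel(loc(RD,-.002,0,z),R=Rdown(RD[2]+np.pi/2)))
t=cam("top");s=cam("side")
im=np.hstack([crop(t,150,152,100,75,4),crop(s,170,187,100,75,4)])
cv2.imwrite("pics/c5.png",im);print(ctrl.get_state()["eef_pos"])
# predicted logger outline corners in side view, given tool pose
st=ctrl.get_state();p=st["eef_pos"];R=Ro.from_quat(st["tcp_rot"]).as_matrix();yaw=np.arctan2(-R[0,2],R[1,2]);print("yaw",yaw)
d=(p[0],p[1],yaw);zb=p[2]-.007
P=[loc(d,.002+x,y,zb+z) for x,y,z in[(-.035,.022,.026),(-.035,-.022,.026),(-.035,.022,0),(-.035,-.022,0)]]
print(proj(s,P).round(1))
```

```text
([-0.0001, 0.0006, 0.0145], [-0.0019, -0.0005, -0.0015])
([0.0832, 0.0004, 0.0146], [-0.0019, -0.0005, -0.0015])
([0.1099, 0.0004, 0.0146], [-0.0019, -0.0005, -0.0015])
[0.52216398 0.17639035 0.07271506]
yaw 0.22641666713130182
[[229.  240.7]
 [238.9 227.9]
 [229.5 247. ]
 [239.1 234.2]]
```

View pics/c5.png

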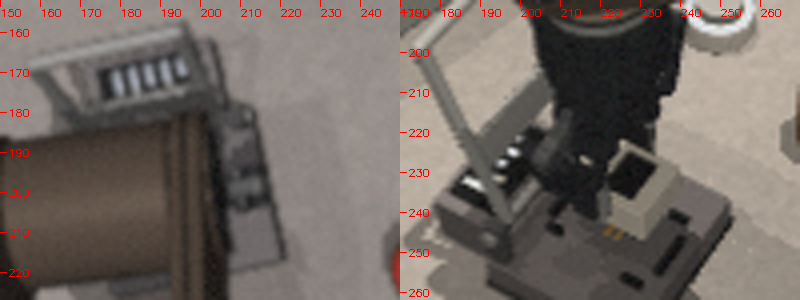

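Run:
```python
from m import *
E=[]
for i in range(8):
    s=cam("side");E.append(ctrl.get_state()["eef_pos"])
E=np.array(E);print(E.mean(0),E.std(0),ctrl.get_state()["time"])
b=max(blobs(s,(215,218,32,34),lambda im:(im.min(2)>105)),key=lambda b:b[0])
m=b[2].astype(np.uint8);q=max(cv2.findContours(m,0,2)[0],key=len)
a=cv2.approxPolyDP(q,7,True)[:,0];print(((a+.5)/6-.5+[215,218]).round(1).tolist())
g=s["color"];print(g[236:249,232].tolist())
zt=E[:,2].mean()-.007+.026
print(zt,plane(s,[(231.5,240.3),(240,229.5)],zt),plane(s,[(231.8,247),(240,235)],zt-.026))
print([loc((.5194,.1801,.229),-.035,y,0) for y in(.022,-.022)])
```

```text
[0.52204651 0.17692957 0.07282632] [0.00042958 0.00014427 0.00048528] 13.0667
[[246.4, 217.6], [233.2, 217.6], [232.8, 225.4], [224.8, 221.8], [222.1, 228.1], [227.6, 224.1], [234.6, 228.2], [227.8, 236.9], [221.9, 235.2], [224.4, 239.6], [221.8, 241.8], [227.2, 243.9], [226.1, 239.9], [229.2, 243.4], [229.2, 241.2], [238.6, 229.6], [240.6, 232.2], [246.4, 234.1]]
[[133, 124, 111], [134, 125, 114], [127, 120, 108], [111, 105, 94], [110, 102, 93], [111, 104, 95], [109, 103, 94], [109, 104, 94], [93, 88, 81], [75, 70, 66], [69, 62, 61], [65, 60, 59], [66, 62, 60]]
0.09182632477237068 [[0.48164196 0.18551227 0.09182632]
 [0.48944115 0.14925273 0.09182632]] [[0.48088523 0.18662882 0.06582632]
 [0.49160239 0.14787038 0.06582632]]
[array([0.48031963, 0.19358053, 0.        ]), array([0.4903078, 0.1507292, 0.       ])]
```

Run:
```python
from h import *
s=cam("side");cv2.imwrite("pics/c6.png",crop(s,205,215,50,45,13))
p=np.array([.5220,.1769,.0728]);d=(p[0]-.0013,p[1],.2264)
C=[(-.035,.022,.026),(-.035,-.022,.026),(-.035,.022,0),(-.035,-.022,0),(.021,-.022,.026)]
print(proj(s,[loc(d,.002+x,y,p[2]-.007+z) for x,y,z in C]).round(2).tolist())
print(proj(s,[loc(d,-.001+x,y,p[2]-.007+z) for x,y,z in C]).round(2).tolist())
```

```text
[[229.27, 241.2], [239.16, 228.29], [229.73, 247.43], [239.41, 234.62], [219.89, 218.96]]
[[230.34, 241.74], [240.22, 228.8], [230.78, 247.97], [240.44, 235.13], [220.9, 219.45]]
```

View pics/c6.png

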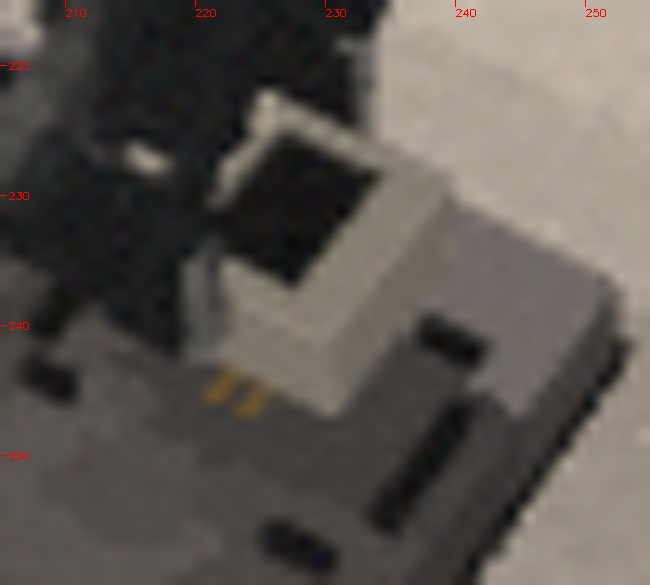

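```bash
cat >> h.py <<'E'
def settled(n=5):
    E=[];Q=[]
    for _ in range(n): cams.read_camera("side");s=ctrl.get_state();E.append(s["eef_pos"]);Q.append(s["tcp_rot"])
    s["eef_pos"]=np.mean(E,0);s["tcp_rot"]=Ro.from_quat(Q).mean().as_quat();return s
E
python3 - <<'E'
from h import *
s=settled();print(s["eef_pos"],s["contact_force"],s["time"])
for z in(.05,.04,.037):print(rel(loc(RD,-.002,0,z),R=Rdown(RD[2]+np.pi/2),s=s))
E
```

```text
[0.52108141 0.1770142  0.07150529] [-0.23493592 -0.85982691 -0.57132871] 13.3667
([0.0717, 0.0056, 0.011], [-0.0011, -0.0005, 0.0012])
([0.105, 0.0056, 0.011], [-0.0011, -0.0005, 0.0012])
([0.115, 0.0056, 0.011], [-0.0011, -0.0005, 0.0012])
```

>>> play_rows([
  [40,[0.0,0.006,0.011],[-0.001,0,0]],
  [40,[0.03,0.006,0.011],[-0.001,0,0.001]],
  [40,[0.06,0.006,0.011],[-0.001,0,0.001]],
  [40,[0.08,0.006,0.011],[-0.001,0,0.001]],
  [40,[0.095,0.006,0.011],[-0.001,0,0.001]],
  [40,[0.1,0.006,0.011],[-0.001,0,0.001]],
  [40,[0.1,0.006,0.011],[-0.001,0,0.001]],
  [40,[0.1,0.006,0.011],[-0.001,0,0.001]],
])

```text
time: 14.03
eef_pos: [0.5187, 0.1797, 0.0413]
tcp_rot: [0.554, -0.44, -0.554, -0.44]
contact_force: [0.3, -0.7, -1.4]
opening: 0.509
```

Run:
```python
from h import *
s=settled();print(s["eef_pos"],s["contact_force"],s["wrist_torque"],s["time"])
print(rel(loc(RD,-.002,0,.037),R=Rdown(RD[2]+np.pi/2),s=s))
c=cam("side");cv2.imwrite("pics/c7.png",crop(c,205,215,50,45,13))
```

```text
[0.51903174 0.17980198 0.04183499] [-1.16923711  0.20624278 -0.47353665] [ 0.01464768 -0.04656459  0.02618635] 14.2833
([0.0161, 0.0009, 0.0004], [-0.0002, -0.0005, 0.0007])
```

View pics/c7.png

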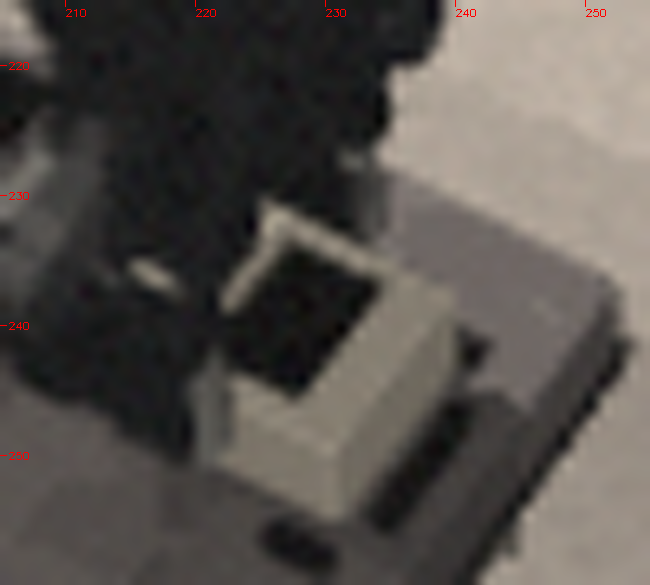

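>>> play_rows([
  [40,[0.004,0.001,0],[0,0,0]],
  [40,[0.008,0.001,0],[0,0,0]],
  [40,[0.012,0.001,0],[0,0,0]],
  [40,[0.016,0.001,0],[0,0,0]],
  [40,[0.016,0.001,0],[0,0,0]],
  [40,[0.016,0.001,0],[0,0,0]],
])

```text
time: 14.83
eef_pos: [0.5184, 0.1797, 0.037]
tcp_rot: [0.554, -0.44, -0.554, -0.439]
contact_force: [-2.0, -0.9, 3.6]
opening: 0.506
```

Run:
```python
from h import *
s=settled();print(s["eef_pos"],s["contact_force"],s["wrist_torque"],s["time"])
c=cam("side");print(proj(c,[loc((.5194,.1801,.229),-.035,y,.03+z) for y,z in((.022,0),(.022,.026),(-.022,.026))]).round(1).tolist())
```

```text
[0.51839173 0.17968504 0.0370028 ] [-2.74847005 -0.75657321  5.34957046] [-0.06990834  0.43819087  0.0870281 ] 15.0833
[[230.5, 257.0], [230.1, 251.2], [239.6, 238.3]]
```

>>> play_rows([
  [40,[0.003,0,0],[0,0,0]],
  [40,[0.005,0,0],[0,0,0]],
  [40,[0.005,0,0],[0,0,0]],
  [40,[0.005,0,0],[0,0,0]],
])

```text
time: 15.47
eef_pos: [0.5184, 0.1797, 0.0369]
tcp_rot: [-0.554, 0.44, 0.554, 0.439]
contact_force: [-7.6, -1.2, 13.3]
opening: 0.503
```

Run:
```python
from h import *
s=settled();print(s["eef_pos"],s["contact_force"],s["wrist_torque"],s["time"])
c=cam("side");cv2.imwrite("pics/c8.png",crop(c,205,220,50,45,13))
```

```text
[0.51840636 0.17969983 0.03697981] [-6.42543472 -1.86375608 14.1370559 ] [-0.23908454  1.0391238  -0.03395833] 15.7167
```

View pics/c8.png

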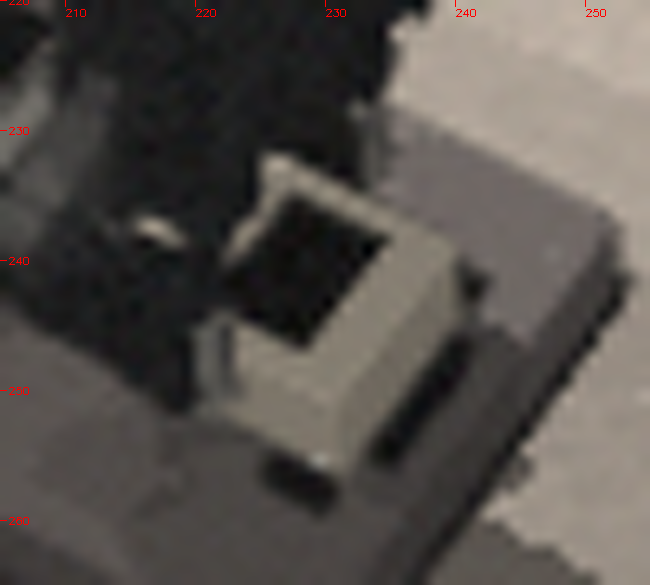

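>>> play_rows([
  [40,[-0.005,0,0],[0,0,0]],
  [40,[-0.005,0,0],[0,0,0]],
  [90,[-0.005,0,0],[0,0,0]],
  [90,[-0.005,0,0],[0,0,0]],
  [90,[-0.005,0,0],[0,0,0]],
  [90,[-0.005,0,0],[0,0,0]],
  [90,[-0.1,0,0],[0,0,0]],
  [90,[-0.22,0,0],[0,0,0]],
  [90,[-0.34,0,0],[0,0,0]],
  [90,[-0.45,0,0],[0,0,0]],
])

```text
time: 16.6
eef_pos: [0.5182, 0.1798, 0.1716]
tcp_rot: [0.554, -0.44, -0.554, -0.44]
contact_force: [0.6, 0.0, 0.6]
opening: 0.897
```

Run:
```python
from h import *
print(rel([.53,0,.29],RD[2]))
```

```text
([-0.3942, 0.0975, -0.5928], [0.9998, -0.0003, 0.0005])
```

>>> play_rows([
  [60,[-0.1,0.0,-0.0],[0,0,0]],
  [60,[-0.2,0.02,-0.08],[0.07,0,0]],
  [60,[-0.3,0.04,-0.17],[0.14,0,0]],
  [60,[-0.39,0.06,-0.26],[0.21,0,0]],
  [60,[-0.39,0.07,-0.35],[0.28,0,0]],
  [60,[-0.39,0.08,-0.44],[0.35,0,0]],
  [60,[-0.39,0.09,-0.53],[0.42,0,0]],
  [60,[-0.39,0.0975,-0.593],[0.49,0,0]],
  [60,[-0.39,0.0975,-0.593],[0.565,0,0]],
  [60,[-0.39,0.0975,-0.593],[0.64,0,0]],
])

```text
time: 17.43
eef_pos: [0.5301, -0.0014, 0.2869]
tcp_rot: [-0.271, 0.653, 0.271, 0.653]
contact_force: [-0.1, -0.1, 0.5]
opening: 0.6
```

Run:
```python
from m import *
t=cam("top");s=cam("side")
ims=[crop(t,160,162,65,60,6)[:360,:390],crop(s,195,215,65,60,6)[:360,:390]]
cv2.imwrite("pics/c9.png",np.hstack(ims))
for n,c,box in(("top",t,(178,180,36,42)),("side",s,(208,225,38,38))):
    m=max(blobs(c,box,lambda im:im.min(2)>140),key=lambda b:b[0])[2].astype(np.uint8)
    q=max(cv2.findContours(m,0,2)[0],key=len)[:,0]
    P=plane(c,(q+.5)/6-.5+[box[0],box[1]],.056)[:,:2].astype(np.float32)*1000
    print(n,cv2.minAreaRect(P))
print(ctrl.get_state()["eef_pos"])
b=loc(RD,.05-.14*np.cos(1.85),0,.06+.14*np.sin(1.85));print("bar",b)
print(rel([b[0],b[1],.25],RD[2]))
```

```text
top ((520.8324584960938, 180.11654663085938), (70.05626678466797, 45.18388748168945), 13.565319061279297)
side ((517.0052490234375, 178.44960021972656), (65.5984115600586, 44.70283508300781), 12.573519706726074)
[ 5.30062292e-01 -5.04195646e-04  2.86886215e-01]
bar [0.60697009 0.20040859 0.19457853]
([0.1225, 0.2871, 0.6572], [0.3593, -0.0002, 0.0003])
```

View pics/c9.png

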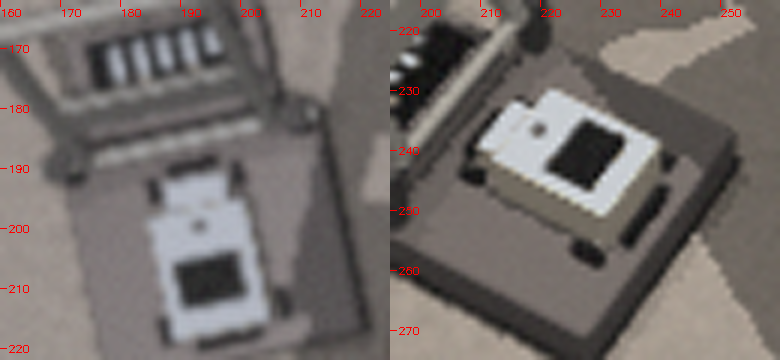

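>>> play_rows([
  [60,[0.02,0.04,0.1],[0.07,0,0]],
  [60,[0.05,0.08,0.2],[0.14,0,0]],
  [60,[0.08,0.13,0.3],[0.21,0,0]],
  [60,[0.12,0.17,0.4],[0.28,0,0]],
  [60,[0.12,0.22,0.5],[0.359,0,0]],
  [60,[0.12,0.26,0.6],[0.359,0,0]],
  [60,[0.12,0.287,0.657],[0.359,0,0]],
  [60,[0.12,0.287,0.657],[0.359,0,0]],
  [60,[0.12,0.287,0.657],[0.359,0,0]],
])

```text
time: 18.28
eef_pos: [0.6066, 0.2019, 0.2505]
tcp_rot: [-0.083, 0.703, 0.082, 0.702]
contact_force: [0.0, 0.2, -0.1]
opening: 0.598
```

Run:
```python
from h import *
s=settled(3);print(s["eef_pos"])
print(rel([.608,.1985,.174],R=Rdown(RD[2]),s=s))
```

```text
[0.60652604 0.20046016 0.25085251]
([0.2562, -0.0072, 0.0034], [0.0018, -0.0004, 0.0008])
```

>>> play_rows([
  [60,[0.09,-0.007,0.003],[0.002,0,0]],
  [60,[0.18,-0.007,0.003],[0.002,0,0]],
  [60,[0.256,-0.007,0.003],[0.002,0,0]],
  [60,[0.256,-0.007,0.003],[0.002,0,0]],
  [0,[0.256,-0.007,0.003],[0.002,0,0]],
  [0,[0.256,-0.007,0.003],[0.002,0,0]],
  [0,[0.256,-0.007,0.003],[0.002,0,0]],
  [0,[0.256,-0.007,0.003],[0.002,0,0]],
  [0,[0.256,-0.007,0.003],[0.002,0,0]],
  [0,[0.256,-0.007,0.003],[0.002,0,0]],
], force=40)

```text
time: 19.27
eef_pos: [0.61, 0.199, 0.1772]
tcp_rot: [-0.081, 0.701, 0.08, 0.705]
contact_force: [1.5, -1.5, 5.4]
opening: 0.096
```

Run:
```python
from h import *
s=settled(3);p=s["eef_pos"];print(p,s["contact_force"],s["opening"])
H=loc(RD,.05,0,.06);c,n=np.cos(RD[2]),np.sin(RD[2])
lx=(p[0]-H[0])*c+(p[1]-H[1])*n; z=p[2]+.019-.06;th=np.arctan2(z,-lx);print("theta",th,"r",np.hypot(lx,z))
for k in np.linspace(th,0,19)[1:]: print(round(k,2),np.round([(p[2]-(.041+.14*np.sin(k)))/.3,(-.14*np.cos(k)-lx)/.3],3))
```

```text
[0.6100398  0.19899933 0.17723037] [ 0.77028783 -0.79146866  5.35659151] 0.09603309641315969
theta 1.8648316979320103 r 0.14233926800495367
1.76 [-0.004 -0.049]
1.66 [-0.011 -0.097]
1.55 [-0.012 -0.145]
1.45 [-0.009 -0.194]
1.35 [-0.001 -0.241]
1.24 [ 0.012 -0.288]
1.14 [ 0.03  -0.333]
1.04 [ 0.053 -0.375]
0.93 [ 0.079 -0.416]
0.83 [ 0.11  -0.453]
0.73 [ 0.145 -0.487]
0.62 [ 0.182 -0.517]
0.52 [ 0.223 -0.543]
0.41 [ 0.266 -0.565]
0.31 [ 0.311 -0.582]
0.21 [ 0.358 -0.594]
0.1 [ 0.406 -0.602]
0.0 [ 0.454 -0.604]
```

>>> play_rows([
  [0,[-0.004,0,-0.049],[0,0,0]],
  [0,[-0.011,0,-0.097],[0,0,0]],
  [0,[-0.012,0,-0.145],[0,0,0]],
  [0,[-0.009,0,-0.194],[0,0,0]],
  [0,[-0.001,0,-0.241],[0,0,0]],
  [0,[0.012,0,-0.288],[0,0,0]],
  [0,[0.03,0,-0.333],[0,0,0]],
  [0,[0.053,0,-0.375],[0,0,0]],
  [0,[0.079,0,-0.416],[0,0,0]],
  [0,[0.11,0,-0.453],[0,0,0]],
])

```text
time: 20.25
eef_pos: [0.4773, 0.168, 0.1425]
tcp_rot: [-0.081, 0.7, 0.08, 0.705]
contact_force: [-0.7, -1.0, 3.4]
opening: 0.097
```

Remaining, relative to this pose: subtract (0.110, −0.453).

>>> play_rows([
  [0,[0.035,0,-0.034],[0,0,0]],
  [0,[0.072,0,-0.064],[0,0,0]],
  [0,[0.113,0,-0.09],[0,0,0]],
  [0,[0.156,0,-0.112],[0,0,0]],
  [0,[0.201,0,-0.129],[0,0,0]],
  [0,[0.248,0,-0.141],[0,0,0]],
  [0,[0.296,0,-0.149],[0,0,0]],
  [0,[0.335,0,-0.151],[0,0,0]],
  [0,[0.35,0,-0.151],[0,0,0]],
  [0,[0.35,0,-0.151],[0,0,0]],
])

```text
time: 21.08
eef_pos: [0.4334, 0.158, 0.0394]
tcp_rot: [-0.081, 0.702, 0.08, 0.703]
contact_force: [-5.4, -3.2, 16.1]
opening: 0.101
```

Run:
```python
from h import *
s=settled(3);print(s["eef_pos"],s["contact_force"],s["opening"])
```

```text
[0.43346222 0.15804682 0.03942917] [-5.77384528 -2.37221173 16.43143403] 0.09949466624203887
```

>>> play_rows([
  [60,[0,0,0],[0,0,0]],
  [60,[0,0,0],[0,0,0]],
  [60,[0,0,0],[0,0,0]],
  [60,[0,0,0],[0,0,0]],
  [60,[-0.08,0,0],[0,0,0]],
  [60,[-0.18,0,0],[0,0,0]],
  [60,[-0.3,0,0],[0,0,0]],
  [60,[-0.42,0,0],[0,0,0]],
  [60,[-0.55,0,0],[0,0,0]],
  [60,[-0.65,0,0],[0,0,0]],
])

```text
time: 22.07
eef_pos: [0.4319, 0.1583, 0.2341]
tcp_rot: [-0.08, 0.702, 0.08, 0.703]
contact_force: [1.7, 1.0, 0.9]
opening: 0.599
```

>>> play_rows([
  [60,[0,-0.13,0],[0,0,0]],
  [60,[0,-0.26,0],[0,0,0]],
  [60,[0,-0.39,0],[0,0,0]],
  [60,[0,-0.52,0],[0,0,0]],
  [60,[0,-0.65,0],[0,0,0]],
  [60,[0,-0.7,0],[0,0,0]],
])

```text
time: 22.57
eef_pos: [0.4793, -0.0502, 0.2311]
tcp_rot: [-0.08, 0.703, 0.078, 0.703]
contact_force: [0.3, -0.4, 1.2]
opening: 0.598
```

Run:
```python
from h import *
t=cam("top");s=cam("side");print(ctrl.get_state()["eef_pos"],ctrl.get_state()["contact_force"])
cv2.imwrite("pics/c10.png",np.hstack([crop(t,155,162,65,75,6),crop(s,195,210,65,75,6)]))
cv2.imwrite("pics/top9.png",np.hstack([crop(t,60,40,380,270,2)[:, :]]))
for th in(0,.05,.1): 
    P=[loc(RD,.05-.14*np.cos(th),y,.06+.14*np.sin(th)) for y in(.047,-.047)];print(th,proj(t,P).round(1).tolist(),proj(s,P).round(1).tolist())
```

```text
[ 0.47906643 -0.04869996  0.23092275] [0.12207482 0.0296212  0.20236493]
0 [[183.1, 241.4], [218.0, 233.5]] [[243.7, 267.8], [263.5, 239.2]]
0.05 [[182.6, 241.6], [217.7, 233.7]] [[243.6, 266.2], [263.5, 237.5]]
0.1 [[182.0, 241.6], [217.4, 233.7]] [[243.3, 264.5], [263.4, 235.8]]
```

View pics/c10.png

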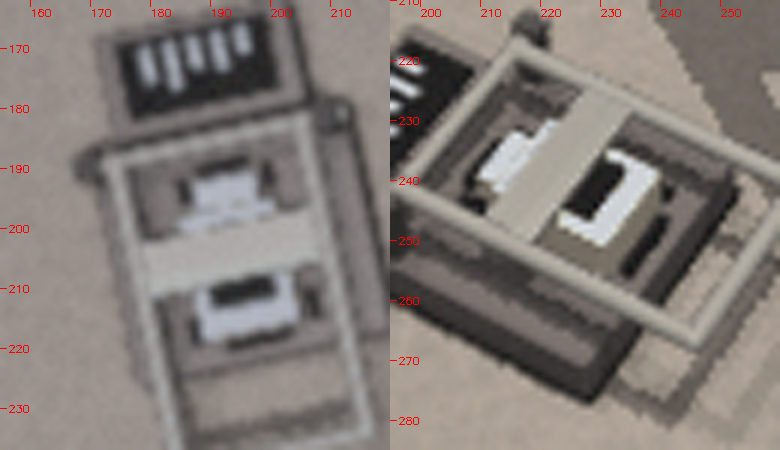

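Run:
```python
from h import *
for n,L in(("top",{"jar":(258,218),"bottle":(258,131),"tin":(115,241),"carton":(404,221),"bowl":(102,151),"weight":(403,151),"timer":(264,172)}),("side",{"jar":(280,212),"bottle":(220,165),"timer":(250,190),"tin":(187,324),"carton":(360,145),"weight":(314,120)})):
    a=cv2.imread(f"pics/{n}0.png");b=cam(n)["color"][:,:,::-1]
    for k,(u,v) in L.items():
        T=a[v-12:v+13,u-12:u+13];S=np.ascontiguousarray(b[v-22:v+23,u-22:u+23]);r=cv2.matchTemplate(S,T,cv2.TM_CCOEFF_NORMED);_,m,_,p=cv2.minMaxLoc(r);print(n,k,round(m,2),(p[0]-10,p[1]-10))
```

```text
top jar 0.55 (0, 0)
top bottle 1.0 (0, 0)
top tin 1.0 (0, 0)
top carton 1.0 (0, 0)
top bowl 0.98 (0, 0)
top weight 1.0 (0, 0)
top timer 0.8 (0, 0)
side jar 0.91 (0, 0)
side bottle 1.0 (0, 0)
side timer 0.87 (0, 0)
side tin 1.0 (0, 0)
side carton 1.0 (0, 0)
side weight 0.29 (-4, 1)
```

Nothing around has moved; the weaker matches are where the arm or its shadow is in the way. Handing in.

```bash
python3 -c "
from plant import ctrl
print(ctrl.sign_off(),ctrl.get_state()['time'])"
```

```text
the job is handed in; nothing more can be done
the job is handed in; nothing more can be done
```

The logger is now in the reader's bay, nose towards the hinge, with the reader's clamp shut over it. I handed the job in at about 23 s on the robot's clock, with the arm clear of everything. The charger's clamp was left open.

**What I did:** I swung the charger's clamp and then the reader's clamp up to about 1.85 rad. I lifted the logger out and lowered it onto the reader's bay floor until it made light contact, pressed it to about 14 N to check, eased off and let go. Then I gripped the reader's bar, swung the clamp down, pressed with about 16 N against its stop, and released.

**Last checks:**
- **Seating:** before the clamp closed, the top view put the logger within 1 mm and 0.01 rad of the reader's bay pose, between the guides. The side view sat about 4 mm off, roughly its usual offset from the top view. I took "flat on the floor" from the tool height, which at contact matched the height when I gripped the logger in the charger.
- **Clamp shut:** the bar's height at the stop and its position in both views fit an angle of about 0.
- **Things standing around:** image matching showed no shift for the bottle, tin, carton and bowl. The jar and timer also showed no shift, but matched less well (0.55 and 0.80 from the top, 0.91 and 0.87 from the side) because of the arm or its shadow. The weight failed to match in the side view (0.29), where I think the arm hid it, but it matched fully from the top.
- **Not checked:** my last overall picture was refused by the picture limit, so the final look at the whole table rests on that image matching.

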